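# Hold a sample tube down on the vortex mixer

## Task

Lift the orange dust cover off the cup of the vortex mixer and stand it upright in the shallow white tray, letting go of it. Then take the red-capped tube out of the blue rack and press it upright into the mixer's sprung cup until the cup is firmly down on its stop, without ramming it; finish while still gripping the tube and holding the cup fully down. Leave the white-capped tubes and everything else on the bench where they are.

Things in the scene. Friction and masses are not known exactly. Their poses are not given: they have to be found in the camera images.
- mixer: vortex mixer, fixed to the bench: white box 125 x 105 mm and 65 mm high with a blue panel and black knob on its front (-x) side; origin at the centre of its underside, z up. The sprung cup sits over its centre
- cup_floor (a point): centre of the flat inner floor of the black rubber cup on top of the mixer; with the cup up it is 88 mm above the bench. The cup is open at the top, 16 mm deep, inside radius 18 mm at the floor and 23 mm at the rim, outside radius 27 mm at the rim; rim 104 mm above the bench when up. The point goes down with the cup
- cup (a joint): how far the cup is pressed straight down, m: 0 = up, 0.010 = down on its hard stop. A spring pushes it up: about 2 N to start it moving, about 6 N just as it reaches the stop; it springs back when let go. On the stop the tube should bear on it with more than 6.5 N (10 to 20 N is good); over 45 N is ramming
- cover_knob (a point): the orange dust cover (70 g) that at first sits loosely over the cup like a lid: a 68 mm disc, 16 mm high with its skirt (which reaches 10 mm down round the cup rim), with an upright round knob on top, 22 mm across and 36 mm tall, to be gripped. This point is on the cover's axis, 36 mm above the skirt's lower edge and 16 mm below the knob's top; z along the axis, up. It lifts straight off
- tray: shallow open white tray fixed to the bench, 180 (x) x 150 (y) x 22 mm high over all, walls and floor 4 mm thick; origin at the centre of its underside. It and the rack stand on opposite sides of the mixer, either way round
- rack: blue tube rack block fixed to the bench, 200 (x) x 70 (y) x 34 mm high; origin at the centre of its underside. Three round holes in a row along its x axis, 62 mm apart (the middle one at its centre), 33 mm across and 26 mm deep, each with a tube standing in it
- tube_center (a point): the red-capped tube with amber body, 30 mm across and 95 mm long, about 60 g, standing upright in one of the rack's holes; the cap is flush with the body. This point is on its axis half-way up, 47.5 mm from either end; z along its axis, towards the cap. The end below tapers over 14 mm to a flat foot 16 mm across. It is best gripped about 15 mm above this point, with the fingers closing across the row of tubes
- tube_tip (a point): centre of the flat foot at the lower end of the red-capped tube, 47.5 mm below its centre; z towards the cap
- spare_a_center (a point): white tube with white cap in the rack, same size as the red-capped one, to be left alone; point half-way up
- spare_b_center (a point): the other white tube with white cap in the rack, to be left alone; point half-way up
- beaker: glass beaker, 66 mm across, 85 mm high, beyond the mixer, to be left alone; origin under its centre
- bottle: amber bottle with blue cap, 64 mm across, 140 mm high, beyond the mixer, to be left alone; origin under its centre
- tipbox: yellow pipette-tip box, 85 x 115 x 64 mm high, to be left alone; origin under its centre
- timer: white lab timer lying flat between robot and mixer, 60 x 60 x 18 mm, to be left alone; origin under its centre
- dish: clear round culture dish, 88 mm across, 14 mm high, to be left alone; origin under its centre

How it is judged:
By the outcome, as a careful person would: the job done as asked, in the order asked, and still so for the second after the job is handed in, while the arm keeps its last pose, push and grip.
It also fails if it takes over 64 s, if anything falls off the work surface, if the arm or the gripper's body presses on something with over 40 N, if the wrist force passes 120 N, or if a joint passes its speed limit or range.

## Robot

A 7-joint arm with a two-finger parallel gripper is mounted at the origin on the work surface. World frame = base frame: x ahead of the robot, y to its left, z up, the work surface at z = 0. Lengths are in mm, angles in rad, forces in N, time in s.
With the tool pointing down it reaches from about 400 to 875 mm from the base axis. Payload 4.4 kg.
Tool frame: the origin (TCP) lies at the very end of the fingers, on their centre line; the grasp point (between the pads) lies 19 mm behind it; z points along the fingers, y is the line along which they close (so a half turn about z gives the same grasp; the last joint's range is limited). The gripper opens to 85 mm and grips with 20 to 120 N. Pads are 22 mm wide; open, the fingers measure 114 mm over their backs; the gripper's body (76 mm by 85 mm) begins 54 mm behind the grasp point. The pads swing forward as they close: fully open they stand 13 mm farther back than shut.
Start: joints at [-1.313, 0.628, 0.038, 1.517, -0.027, 0.996, -0.02], TCP at [206.787, 616.245, 193.813] pointing down, gripper open.
Joint ranges: [-3.06, 3.06], [-0.37, 2.12], [-1.25, 1.32], [0.18, 2.47], [-1.1, 4.24], [0.23, 1.98], [-2.94, 2.94]. Speed limits (rad/s): [2.57, 2.57, 3.14, 3.14, 3.14, 3.14, 3.14].

## Interface

Orientations are given as [roll, pitch, yaw] about the fixed x, y, z axes, in that order (R = Rz(yaw) Ry(pitch) Rx(roll)).
In Python, from cell import sensors, get_image, camera_params, order gives the robot as it stands.
- The arm moves only by the shell command python3 -m inch 'ROWS' [OPENING]. ROWS is JSON, a list that holds one entry, the list of rows, each a list of 4 numbers: the shift along the tool's x, y, z in cm, then the turn about the tool's z in degrees. A call has 1 to 8 rows; each row is the pose to reach, as a shift and turn from the pose commanded when the call began, along the tool's axes at that moment; what a row does not reach only later rows make up. A row lasts 1/12 s, in which the tool goes at most 41.7 mm and 7.16 degrees, less where a joint would pass 70% of its speed; a pose out of reach is approached as far as the arm can. A call with a gripper value outside its range is refused whole. OPENING is the finger opening in cm, from 0 to 8.54, set as the call begins (- or left out, the last holds). The fingers move at their own pace and stop on an object; the grip force is fixed at half the most. Time passes only in rows, so rows that repeat a pose let the fingers close. It gives the time, the measured TCP pose, the force, the opening and the grip force at its end, in the units of the state.
- sensors.read_state(): the state, without advancing time (a new reading comes with each control period).
- get_image(name): name is "scene" or "top" or "wrist"; returns the picture (384x512x3 uint8, blue, green, red); there is no depth.
- camera_params(name): a dict with "mtx" (3x3 intrinsics, pixels), "rvec" (rotation vector, rad) and "tvec" (3), from world to camera coordinates, as OpenCV has them. Camera axes: x right, y down, z forward; pixel columns grow to the right and rows downward; lengths in mm; the calibration is good to about 2 mm. A picture is of the moment at which its call begins: read the wrist's pose just before it. camera_params takes no time and is no camera call; for the wrist camera it gives the pose at the moment of the call.
- order.finish_job(): hands the job in; it is judged then, once.
The state is a dict: "clock": time; "qpos": joint angles; "qd": joint speeds; "tau": joint torques, N m; "eef_pos": TCP position; "tool_rot": TCP orientation; "force": force on the tool from outside, world axes, zero at the start; "torque": the same for the moment, N m; "width": finger opening in mm; "gripper_force": force on a finger pad.
Only numpy, scipy, OpenCV 4.12 (cv2) and the standard library are available. Lean on these libraries where they do the work, as an engineer would, in place of code of your own. Each camera call takes 0.05 s, during which the arm holds its last target. There are 200 camera calls.

## Working session

There is one attempt and no reset: what is moved stays moved. The work goes in short steps, Python scripts to look and compute and a shell command to move; the robot and the scene stay as the last step left them, time stands still between calls to the robot, and variables do not carry over. Pictures are saved under pics/ and viewed, at most 11 in all, crops included, and the job is handed in when it is done.

```bash
ls; mkdir -p pics
python3 - <<'E'
from cell import sensors,get_image,camera_params
import cv2,numpy as np
s=sensors.read_state();print({k:np.round(v,3).tolist() for k,v in s.items()})
a=get_image("scene");b=get_image("top")
cv2.imwrite("pics/scene.png",a);cv2.imwrite("pics/top.png",b)
for n in("scene","top"):
    p=camera_params(n);R=cv2.Rodrigues(np.array(p["rvec"]))[0];print(n,np.round(p["mtx"],1).tolist(),(-R.T@np.array(p["tvec"]).ravel()).round(),R.round(2).tolist())
E
```

```text
pics
{'clock': 0.0, 'qpos': [-1.313, 0.629, 0.038, 1.518, -0.027, 0.996, -0.02], 'qd': [0.0, 0.001, 0.0, -0.001, 0.0, 0.0, -0.001], 'tau': [-0.0, -56.339, 1.226, -19.345, 0.011, 0.01, 0.0], 'eef_pos': [206.598, 615.551, 192.884], 'tool_rot': [-3.14, 0.0, 2.818], 'force': [-0.667, -0.127, 0.393], 'torque': [-0.089, -0.011, -0.005], 'gripper_force': 0.0, 'width': 85.406}
scene [[425.6, 0.0, 248.9], [0.0, 425.6, 193.4], [0.0, 0.0, 1.0]] [896. 588. 960.] [[-0.88, 0.48, -0.0], [0.38, 0.69, -0.62], [-0.29, -0.55, -0.78]]
top [[432.9, 0.0, 250.2], [0.0, 432.9, 186.0], [0.0, 0.0, 1.0]] [ 423.   -7. 1027.] [[-0.0, -1.0, -0.01], [-0.99, 0.01, -0.14], [0.14, 0.01, -0.99]]
```

View pics/scene.png

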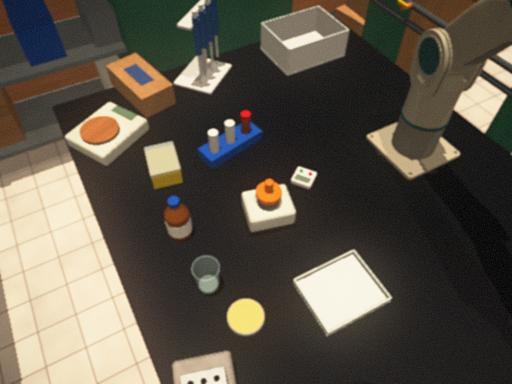

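View pics/top.png

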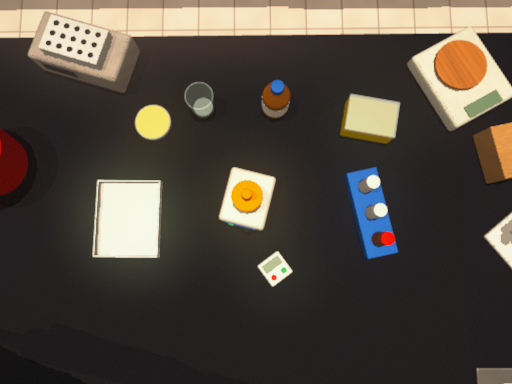

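The scene view has the mixer with its orange cover at (268,200), the rack with the red cap at (246,120) and the tray at (342,290). In the top view the cover knob is at (247,195), the red cap at (388,238), the rack centre at (372,213), the tray centre at (128,220) and the timer at (275,268).

```bash
cat > h.py <<'E'
import cv2,numpy as np
from cell import sensors,get_image,camera_params
def ray(p,uv):
    R=cv2.Rodrigues(np.array(p["rvec"],float))[0];t=np.array(p["tvec"],float).ravel()
    d=R.T@np.linalg.inv(np.array(p["mtx"]))@np.array([uv[0],uv[1],1.]);return -R.T@t,d
def onz(p,uv,z):
    c,d=ray(p,uv);return (c+d*(z-c[2])/d[2])
def tri(rs):
    A=0;b=0
    for c,d in rs:
        d=d/np.linalg.norm(d);P=np.eye(3)-np.outer(d,d);A=A+P;b=b+P@c
    return np.linalg.solve(A,b)
def proj(p,X): return cv2.projectPoints(np.array([X],float),np.array(p["rvec"]),np.array(p["tvec"]),np.array(p["mtx"]),None)[0].ravel()
def blobs(img,lo,hi,amin=20):
    m=cv2.inRange(cv2.cvtColor(img,cv2.COLOR_BGR2HSV),np.array(lo),np.array(hi))
    cs=[c for c in cv2.findContours(m,cv2.RETR_EXTERNAL,cv2.CHAIN_APPROX_NONE)[0] if cv2.contourArea(c)>amin]
    return sorted(cs,key=cv2.contourArea,reverse=True)
def cen(c): M=cv2.moments(c);return M['m10']/M['m00'],M['m01']/M['m00']
E
python3 - <<'E'
from h import *
im=cv2.imread("pics/top.png");sc=cv2.imread("pics/scene.png");pt=camera_params("top");ps=camera_params("scene")
def rep(n,cs,z):
    for c in cs[:4]: print(n,cv2.contourArea(c),np.round(cen(c),1),cv2.boundingRect(c),onz(pt,cen(c),z).round(1))
rep("red",blobs(im,(0,200,120),(4,255,255)),103)
rep("orange",blobs(im,(8,200,120),(22,255,255)),110)
bl=blobs(im,(105,180,100),(125,255,255));rep("blue",bl,34)
q=[onz(pt,x,34)[:2].tolist() for x in cv2.boxPoints(cv2.minAreaRect(bl[0]))];print(np.round(q))
w=blobs(im,(0,0,170),(60,90,255));rep("white",w,22)
for c in w[:4]: print(cv2.contourArea(c),[onz(pt,x,22 if cen(c)[0]<180 else 65)[:2].round().tolist() for x in cv2.boxPoints(cv2.minAreaRect(c))])
# other clues
h=cv2.cvtColor(im,cv2.COLOR_BGR2HSV);print(h[195,247],h[198,235],h[238,390],h[205,375])
v=im[165:265,200:420];cv2.imwrite("pics/crop.png",cv2.resize(v,None,fx=3.6,fy=3.6,interpolation=2))
E
```

```text
red 130.5 [386.9 238.2] (380, 232, 15, 13) [ 437.9 -283.3  103. ]
orange 1119.0 [464.5  58.6] (436, 41, 50, 46) [ 831.8 -471.2  110. ]
orange 687.5 [246.5 195.7] (232, 181, 30, 31) [529.1  12.7 110. ]
orange 284.0 [274.9  97.5] (263, 84, 26, 23) [746.  -50.4 110. ]
blue 1567.0 [369.  214.6] (346, 168, 52, 90) [ 492.7 -265.8   34. ]
blue 111.0 [276.9  86.3] (271, 80, 12, 13) [800.7 -59.2  34. ]
[[ 587. -216.]
 [ 604. -287.]
 [ 409. -326.]
 [ 392. -257.]]
white 21970.5 [281.1  39.1] (0, 2, 512, 125) [925.9 -71.7  22. ]
white 4867.0 [126.4 218.5] (92, 180, 69, 78) [487.5 294.5  22. ]
white 2399.0 [247. 198.] (219, 167, 57, 63) [533.8  13.4  22. ]
white 1682.5 [372.  115.5] (345, 95, 55, 43) [ 730.2 -285.9   22. ]
21970.5 [[713.0, 586.0], [1013.0, 605.0], [981.0, -615.0], [688.0, -586.0]]
4867.0 [[401.0, 371.0], [585.0, 372.0], [578.0, 218.0], [395.0, 221.0]]
2399.0 [[483.0, 77.0], [602.0, 48.0], [576.0, -52.0], [458.0, -22.0]]
1682.5 [[687.0, -209.0], [770.0, -226.0], [747.0, -339.0], [666.0, -321.0]]
[ 22 255 248] [ 21 255 248] [  3 255 248] [ 25  38 212]
```

View pics/crop.png

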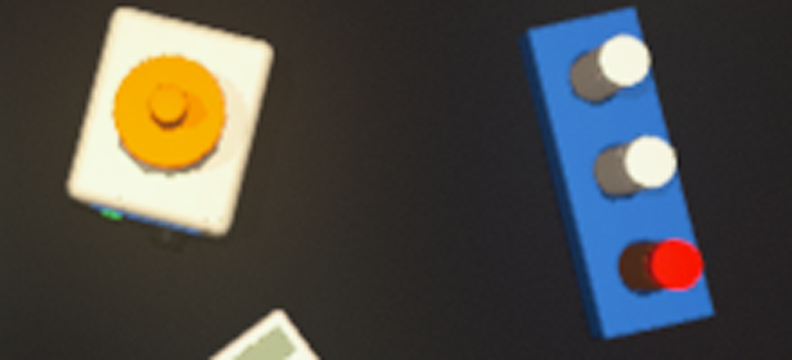

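Crop: the knob top is centred at top-view (246.7,193.5), and the red cap at (388,238.6). The rack's row direction is about 11° from world x. I'm starting towards the mixer.

```bash
python3 -m inch '[[[-2,-1.9,0,0],[-4.6,-4.4,0,0],[-7.2,-6.8,0,0],[-9.8,-9.2,0,0],[-12.4,-11.7,0,0],[-15,-14.1,0,0],[-17.6,-16.5,0,0],[-20.2,-18.9,0,0]]]'
python3 -m inch '[[[-2.6,-2.5,0,7],[-5.2,-4.9,0,14],[-7.8,-7.4,0,21],[-10.4,-9.8,0,28],[-13,-12.3,0,35],[-15.6,-14.7,0,42],[-18.2,-17.2,0,49],[-20.8,-19.6,0,56]]]'
cat >> h.py <<'E'
def goto(X,ydeg=None):
    """print tool-axis shift (cm) and turn to bring TCP to X (from measured)"""
    s=sensors.read_state();p=np.array(s["eef_pos"]);r=np.array(s["tool_rot"]);
    from scipy.spatial.transform import Rotation as Ro
    R=Ro.from_euler("xyz",r).as_matrix();a=np.degrees(np.arctan2(R[1,1],R[0,1]))
    print("t",round(s["clock"],2),"tcp",p.round(1),"yang",round(a,1),"force",np.round(s["force"],1),"w",round(s["width"],1),"gf",round(s["gripper_force"],1),"q",np.round(s["qpos"],2))
    print("shift cm",(R.T@(np.array(X)-p)/10).round(2),"turn",None if ydeg is None else round((a-ydeg+180)%360-180,1))
E
python3 - <<'E'
from h import *
goto([529,12,194],0)
E
```

```text
clock: 0.77
eef_pos: [338.5, 371.0, 193.6]
tool_rot: [-3.141, -0.0, 2.818]
force: [0.9, 0.0, 0.4]
width: 85.5
gripper_force: 0.0
clock: 1.43
eef_pos: [473.2, 119.0, 193.7]
tool_rot: [-3.141, -0.0, 1.834]
force: [1.3, 1.1, -0.4]
width: 85.4
gripper_force: 0.0
t 1.43 tcp [473.2 119.  193.7] yang 15.1 force [ 1.3  1.1 -0.4] w 85.4 gf 0.0 q [-0.55  0.42  0.34  1.96 -0.19  0.79  0.17]
shift cm [-11.79   2.6   -0.03] turn 15.1
```

```bash
python3 -m inch '[[[-3,0.7,0,5],[-6,1.3,0,10],[-9,2,0,15],[-11,2.4,0,15],[-11.8,2.6,0,15],[-11.8,2.6,0,15]]]' | head -2
python3 - <<'E'
from h import *
p=camera_params("wrist");w=get_image("wrist");cv2.imwrite("pics/w1.png",w)
goto([529,12,194],0)
print("cam",ray(p,(256,192))[0].round(), "proj TCP",proj(p,[529,12,110]).round(), np.round(p["mtx"],1).tolist())
for c in blobs(w,(8,200,100),(24,255,255),200)[:3]: print(cv2.contourArea(c),cv2.boundingRect(c),cv2.minEnclosingCircle(c))
E
```

```text
clock: 1.93
eef_pos: [529.9, 12.0, 193.6]
t 1.98 tcp [529.1  14.1 193.4] yang 0.4 force [ 0.5 -0.6  1.2] w 85.9 gf 0.0 q [-0.36  0.48  0.41  1.86 -0.25  0.85  0.19]
shift cm [-0.21 -0.01 -0.06] turn 0.4
cam [528.  98. 374.] proj TCP [259. 183.] [[279.9, 0.0, 258.4], [0.0, 279.9, 189.4], [0.0, 0.0, 1.0]]
```

View pics/w1.png

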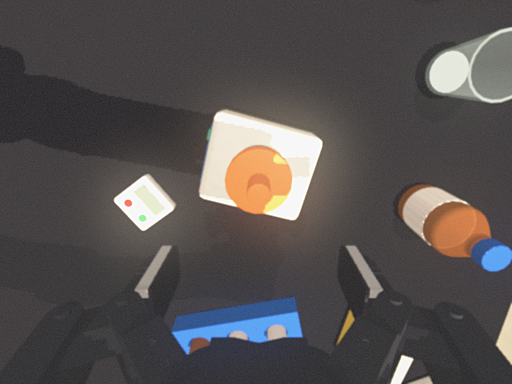

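The wrist view shows the cover disc at about (258,180), with the knob leaning down to about (259,190). My estimate projects to (259,183), so it agrees to about 3 px. I'll refine it with masks.

Run:
```python
from h import *
p=camera_params("wrist");w=cv2.imread("pics/w1.png")
for c in blobs(w,(5,140,60),(28,255,255),400)[:5]:
    print(cv2.contourArea(c),cv2.boundingRect(c),[np.round(a,1) for a in cv2.fitEllipse(c)])
    (u,v),_,_=cv2.fitEllipse(c)
    if abs(u-258)<20: print(onz(p,(u,v),108).round(1))
h=cv2.cvtColor(w,cv2.COLOR_BGR2HSV)
print([proj(p,[529,y,z]).round(1).tolist() for y,z in((12,146),(10,146),(14,146),(12,110))])
pt=camera_params("top");print(onz(pt,(246.7,193.5),146),onz(pt,(247.1,195.4),110))
v=w[130:230,190:330];cv2.imwrite("pics/w1c.png",cv2.resize(v,None,fx=5,fy=5,interpolation=2))
```

```text
3012.0 (226, 147, 65, 67) [array([256.5, 179.4]), array([61.9, 64.5]), np.float64(35.9)]
[525.8  17.5 108. ]
2511.0 (424, 202, 67, 55) [array([455.8, 228.9]), array([52.6, 62.7]), np.float64(88.5)]
[[259.8, 198.3], [259.8, 200.5], [259.8, 196.2], [259.7, 185.4]]
[529.44255201  11.56144525 146.        ] [529.69764504  11.46117765 110.        ]
```

View pics/w1c.png

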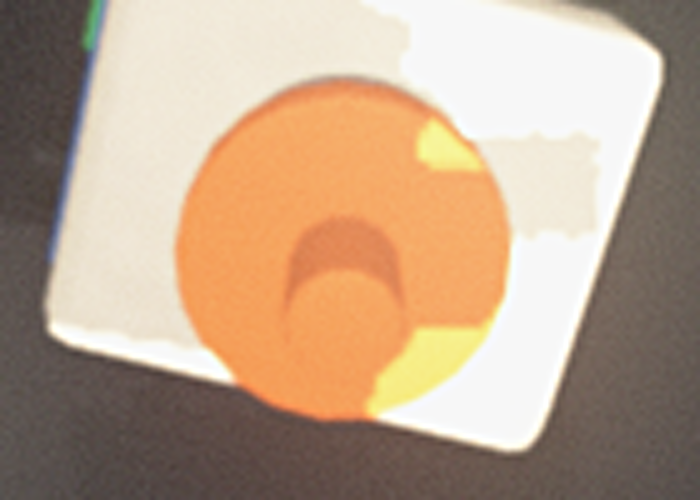

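```bash
python3 -m inch '[[[-0.1,0,1.5,0],[-0.1,0,3.5,0],[-0.1,0,5.5,0],[-0.1,0,7,0],[-0.1,0,7.8,0],[-0.1,0,7.9,0]]]'
python3 -m inch '[[[0,0,0,0],[0,0,0,0],[0,0,0,0],[0,0,0,0],[0,0,0,0],[0,0,0,0],[0,0,0,0],[0,0,0,0]]]' 1
```

```text
clock: 2.48
eef_pos: [527.6, 15.1, 113.3]
tool_rot: [-3.138, -0.001, 1.581]
force: [-0.2, -0.4, -0.2]
width: 85.4
gripper_force: 0.0
clock: 3.15
eef_pos: [529.5, 13.0, 114.9]
tool_rot: [3.141, -0.0, 1.578]
force: [0.4, 0.0, 0.8]
width: 10.5
gripper_force: 0.0
```

The fingers closed to 10 mm, so they missed the knob. I'm looking.

Run:
```python
from h import *
w=get_image("wrist");s=get_image("scene")
p=camera_params("wrist")
goto([529,12.7,114],0)
print(proj(p,[529,12,146]),proj(p,[529,12,110]))
o=np.hstack([cv2.resize(w,(400,300)),cv2.resize(s[140:260,200:360],(400,300),interpolation=2)]);cv2.imwrite("pics/a1.png",o)
```

```text
t 3.25 tcp [529.5  13.  114.8] yang 0.4 force [-0.3 -0.1  0.4] w 9.9 gf 0.0 q [-0.31  0.59  0.35  1.94 -0.32  0.66  0.25]
shift cm [-0.03 -0.05  0.08] turn 0.4
[259.59318856 243.03007427] [259.40321797 217.81907649]
```

View pics/a1.png

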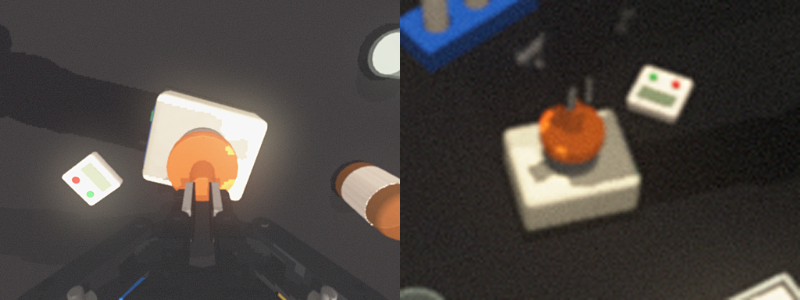

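Run:
```python
from h import *
w=get_image("wrist");p=camera_params("wrist")
print("tcp proj",proj(p,[529.5,13,114.8]),"grasp",proj(p,[529.5,13,133.8]))
cv2.imwrite("pics/a2.png",cv2.resize(w[150:300,180:340],None,fx=4,fy=4,interpolation=2))
```

```text
tcp proj [260.15898666 219.42921623] grasp [260.32675263 232.07336552]
```

View pics/a2.png

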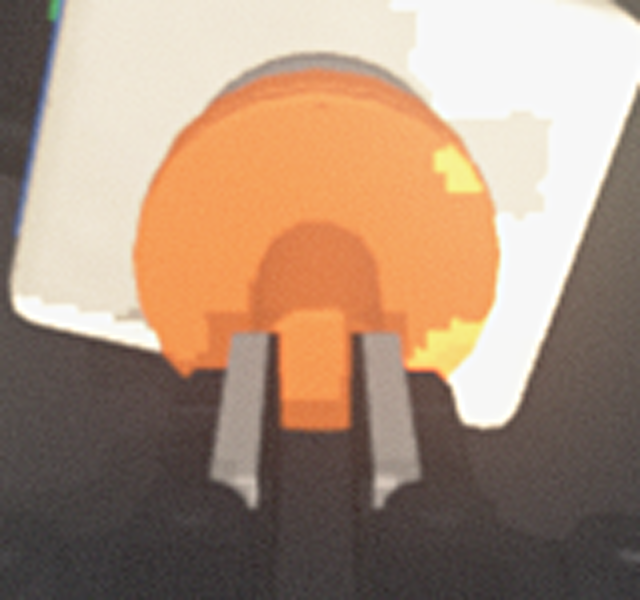

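The crop shows the fingertips at crop y≈335. That is in front of and above the knob top, which is at crop (315,370) where I predicted it. The fingers therefore closed above the knob and don't reach as low as the TCP reading says. I'll work out where the tips really are.

Run:
```python
from h import *
p=camera_params("wrist");R=cv2.Rodrigues(np.array(p["rvec"]))[0];t=np.array(p["tvec"]).ravel()
print("cam",(-R.T@t).round(1),"axis",R[2].round(2))
for X in([529,12,110],[529,12,146],[529,24,115],[529,13,115]): print(X,"depth",(R@X+t)[2].round(1),proj(p,X).round(1))
for u,v,d in((258.75,233.75,138.6),(258.7,(242.5),150)):
    c,dd=ray(p,(u,v));print((c+dd*d).round(1))
# scene + top: gray fingertips
ps=camera_params("scene");pt=camera_params("top")
print("scene proj tcp",proj(ps,[529.5,13,115]),"top of knob",proj(ps,[529,12.5,146]),"disc",proj(ps,[529,12.5,110]))
s=cv2.imread("pics/scene.png");c=[c for c in blobs(s,(5,180,80),(24,255,255),50)]
for k in c:
    if abs(cen(k)[0]-268)<15: print(cen(k),cv2.boundingRect(k))
```

```text
cam [527.6  98.5 295.6] axis [ 0.   -0.33 -0.94]
[529, 12, 110] depth 203.7 [259.4 217.8]
[529, 12, 146] depth 169.7 [259.6 243.1]
[529, 24, 115] depth 195.1 [259.6 205.2]
[529, 13, 115] depth 198.7 [259.5 219.5]
[528.3  32.2 171.9]
[528.3  22.3 163.3]
scene proj tcp [269.23678598 189.9969246 ] top of knob [269.71724187 181.98683653] disc [269.24329056 191.01553292]
(268.1812804453723, 191.58211551844119) (256, 178, 25, 27)
```

The rays put the tips about 40 mm higher than the TCP reading. I'll open to 45 mm so the tips stay over the disc, then creep down watching the force. The sprung cup keeps any contact soft.

```bash
python3 -m inch '[[[0,0,0,0],[0,0,0,0],[0,0,0,0],[0,0,0,0],[0,0,0.2,0],[0,0,0.4,0],[0,0,0.6,0],[0,0,0.6,0]]]' 4.5
```

```text
clock: 3.97
eef_pos: [529.1, 13.0, 108.3]
tool_rot: [-3.141, 0.0, 1.579]
force: [-0.5, -0.3, 0.7]
width: 45.0
gripper_force: 0.0
```

```bash
python3 -m inch '[[[0,0,0.2,0],[0,0,0.4,0],[0,0,0.6,0],[0,0,0.8,0],[0,0,0.8,0]]]'; python3 -m inch '[[[0,0,0.2,0],[0,0,0.4,0],[0,0,0.6,0],[0,0,0.8,0],[0,0,0.8,0]]]'
python3 - <<'E'
from h import *
w=get_image("wrist");p=camera_params("wrist");goto([529,13,92])
print(proj(p,[529,12,146]),proj(p,[529,12,110]),proj(p,[529,24,92]))
cv2.imwrite("pics/a3.png",cv2.resize(w[150:300,160:360],None,fx=4,fy=4,interpolation=2))
E
```

```text
clock: 4.38
eef_pos: [529.2, 13.0, 100.3]
tool_rot: [-3.141, -0.0, 1.579]
force: [0.2, 0.1, -0.5]
width: 45.2
gripper_force: 0.0
clock: 4.8
eef_pos: [529.2, 13.0, 92.4]
tool_rot: [-3.141, 0.0, 1.579]
force: [0.3, 0.0, -0.2]
width: 44.6
gripper_force: 0.0
t 4.85 tcp [529.3  13.   92.6] yang 0.4 force [-0.5  0.   0.3] w 45.1 gf 0.0 q [-0.3   0.63  0.33  1.96 -0.34  0.61  0.26]
shift cm [ 0.   -0.03  0.06] turn None
[260.08358819 264.44246386] [259.8087633  232.34502036] [259.87974576 204.81641974]
```

View pics/a3.png

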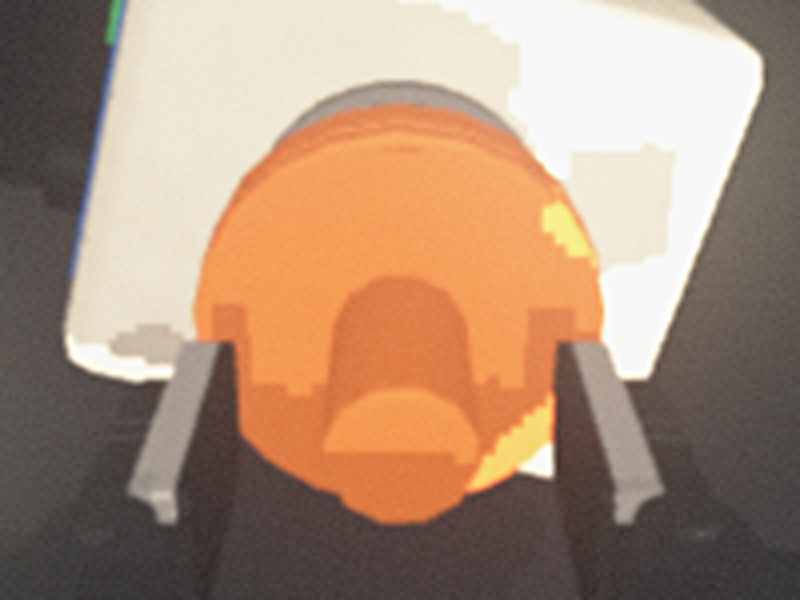

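The knob top, at crop (400,455), matches the prediction. The fingertips at crop (235,340) are still about 13 mm below the knob top, and their shadows are just ahead of them on the disc. The real tips are therefore about 40 mm above the reported TCP. I'll go down another 14 mm and close.

```bash
python3 -m inch '[[[0,0,0.2,0],[0,0,0.4,0],[0,0,0.6,0],[0,0,0.8,0],[0,0,1.0,0],[0,0,1.2,0],[0,0,1.4,0],[0,0,1.4,0]]]';python3 -m inch '[[[0,0,0,0],[0,0,0,0],[0,0,0,0],[0,0,0,0],[0,0,0,0],[0,0,0,0]]]' 1
```

```text
clock: 5.52
eef_pos: [529.2, 13.0, 78.4]
tool_rot: [-3.141, -0.0, 1.579]
force: [-0.2, -0.1, 0.4]
width: 45.4
gripper_force: 0.0
clock: 6.02
eef_pos: [529.6, 13.0, 78.9]
tool_rot: [3.141, -0.0, 1.579]
force: [0.5, 0.5, 0.8]
width: 20.3
gripper_force: 58.5
```

```bash
python3 -m inch '[[[0,0,-0.5,0],[0,0,-1.5,0],[0,0,-2.7,0],[0,0,-4,0],[0,0,-5.3,0],[0,0,-6,0],[0,0,-6,0]]]';python3 -m inch '[[[2,-0.3,0,0],[5,-0.7,0,0],[8.5,-1.2,0,0],[12,-1.7,0,0],[15.5,-2.2,0,0],[19,-2.7,0,0],[22.5,-3.2,0,0],[25.5,-3.6,0,0]]]'
python3 - <<'E'
from h import *
goto([490,295,139])
p=camera_params("wrist");w=get_image("wrist");
for c in blobs(w,(5,140,60),(28,255,255),400)[:2]: print(cv2.contourArea(c),cv2.boundingRect(c))
E
```

```text
clock: 6.6
eef_pos: [530.8, 13.0, 140.8]
tool_rot: [3.138, -0.0, 1.579]
force: [-0.3, -0.1, -1.1]
width: 20.4
gripper_force: 58.6
clock: 7.27
eef_pos: [490.1, 270.4, 138.2]
tool_rot: [-3.14, -0.0, 1.58]
force: [1.3, 0.5, -1.5]
width: 20.4
gripper_force: 58.7
t 7.27 tcp [490.1 270.4 138.2] yang 0.5 force [ 1.3  0.5 -1.5] w 20.4 gf 58.7 q [-0.81  0.6   0.4   1.84 -0.33  0.77 -0.23]
shift cm [ 2.46  0.02 -0.08] turn None
7176.0 (203, 183, 112, 115)
```

```bash
python3 -m inch '[[[1.5,0,1,0],[2.3,0,3.2,0],[2.4,0,5.9,0],[2.4,0,8.6,0],[2.4,0,11,0],[2.4,0,12.8,0],[2.4,0,13.6,0],[2.4,0,13.9,0]]]';python3 -m inch '[[[0,0,0.1,0],[0,0,0.2,0],[0,0,0.4,0],[0,0,0.6,0],[0,0,0.8,0],[0,0,0.8,0]]]'
```

```text
clock: 7.98
eef_pos: [490.3, 290.1, -2.3]
tool_rot: [-3.139, 0.002, 1.577]
force: [0.5, 0.8, -0.3]
width: 20.3
gripper_force: 58.7
clock: 8.48
eef_pos: [491.3, 291.8, -8.1]
tool_rot: [3.141, -0.0, 1.579]
force: [-0.1, 0.6, -1.2]
width: 20.5
gripper_force: 58.7
```

```bash
python3 -m inch '[[[0,0,0.1,0],[0,0,0.2,0],[0,0,0.2,0]]]';python3 -m inch '[[[0,0,0.1,0],[0,0,0.1,0],[0,0,0.1,0]]]'
```

```text
clock: 8.73
eef_pos: [491.2, 291.7, -10.3]
tool_rot: [-3.141, 0.0, 1.579]
force: [0.2, 0.3, -0.8]
width: 20.3
gripper_force: 58.7
clock: 8.98
eef_pos: [491.4, 291.8, -10.9]
tool_rot: [3.141, -0.0, 1.579]
force: [-0.8, -0.5, 3.5]
width: 20.2
gripper_force: 59.4
```

Contact with the tray floor came just where expected. I'm releasing, rising and looking.

```bash
python3 -m inch '[[[0,0,0,0],[0,0,0,0],[0,0,0,0],[0,0,0,0],[0,0,-0.3,0],[0,0,-1.2,0],[0,0,-2.5,0],[0,0,-4,0]]]' 5;python3 -m inch '[[[0,0,-2,0],[0,0,-4.5,0],[0,0,-7.5,0],[0,0,-10.5,0],[0,0,-13,0],[0,0,-14,0]]]' 8.5
python3 - <<'E'
from h import *
goto([437.5,-283.3,194],-78.7)
t=get_image("top");pt=camera_params("top")
p=camera_params("wrist");w=get_image("wrist")
for n,im,q in(("top",t,pt),("w",w,p)):
  for c in blobs(im,(8,140,80),(24,255,255),150):
    e=cv2.fitEllipse(c);X=onz(q,e[0],18)
    if abs(X[1]-292)<60: print(n,np.round(e[0],1),np.round(e[1],1),X.round(1))
cv2.imwrite("pics/p1.png",np.hstack([cv2.resize(w,(400,300)),cv2.resize(t[165:270,70:210],(400,300))]))
E
```

```text
clock: 9.65
eef_pos: [490.9, 291.4, 29.3]
tool_rot: [-3.141, 0.001, 1.578]
force: [0.7, 0.4, 0.1]
width: 49.9
gripper_force: 0.0
clock: 10.15
eef_pos: [493.3, 292.4, 173.2]
tool_rot: [3.136, -0.003, 1.578]
force: [1.5, -0.2, 0.1]
width: 85.3
gripper_force: 0.0
t 10.15 tcp [493.3 292.4 173.2] yang 0.4 force [ 1.5 -0.2  0.1] w 85.3 gf 0.0 q [-0.86  0.57  0.43  1.77 -0.31  0.85 -0.28]
shift cm [-57.52  -6.    -2.31] turn 79.1
top [128.7 217. ] [27.8 28.7] [491.1 290.5  18. ]
w [255.7 165.4] [51.9 52.1] [490.  293.2  18. ]
```

View pics/p1.png

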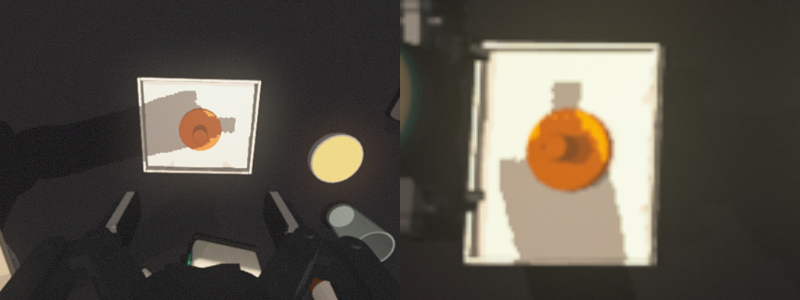

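The cover stands upright near the middle of the tray: wrist half (200,130), top half (570,148). On to the red tube.

```bash
python3 -m inch '[[[-2,-0.2,0,0],[-5,-0.5,0,0],[-8.5,-0.9,0,0],[-12,-1.3,0,0],[-15.5,-1.6,0,0],[-19,-2,0,0],[-22.5,-2.4,0,0],[-26,-2.7,0,0]]]'|head -2
python3 -m inch '[[[-3.5,-0.4,0,7],[-7,-0.8,0,14],[-10.5,-1.1,0,21],[-14,-1.5,0,28],[-17.5,-1.9,0,35],[-21,-2.2,0,42],[-24.5,-2.6,0,49],[-27,-2.9,0,56]]]'|head -3
python3 - <<'E'
from h import *
goto([437.7,-283.3,170],-78.7)
E
```

```text
clock: 10.92
eef_pos: [464.3, 30.0, 167.4]
clock: 11.58
eef_pos: [437.6, -241.7, 167.7]
tool_rot: [-3.141, 0.002, 0.593]
t 11.58 tcp [ 437.6 -241.7  167.7] yang -56.1 force [0.8 0.5 0. ] w 84.9 gf 0.0 q [-0.02  0.54  0.7   1.97 -0.47  0.8  -0.03]
shift cm [-2.32  3.45 -0.23] turn 22.6
```

```bash
python3 -m inch '[[[-0.8,1.2,0,7],[-1.6,2.4,0,14],[-2.3,3.4,0,21],[-2.3,3.4,0,22.5],[-2.3,3.4,0,22.5],[-2.3,3.4,0,22.5]]]'|head -3
python3 - <<'E'
from h import *
goto([437.7,-283.3,170],-78.7)
p=camera_params("wrist");w=get_image("wrist");cv2.imwrite("pics/r1.png",w)
hs=cv2.cvtColor(w,cv2.COLOR_BGR2HSV)
for n,lo,hi,z in(("red",(0,170,70),(6,255,255),103),("red2",(172,170,70),(179,255,255),103),("blue",(100,150,60),(128,255,255),34),("white",(0,0,150),(179,70,255),103)):
  for c in blobs(w,lo,hi,60)[:5]:
    e=cv2.fitEllipse(c);print(n,cv2.contourArea(c),cv2.boundingRect(c),np.round(e[0],1),np.round(e[1],1),onz(p,e[0],z).round(1))
    if n=="blue": print([onz(p,x,34)[:2].round() for x in cv2.boxPoints(cv2.minAreaRect(c))])
print(proj(p,[437.7,-283.3,103]),proj(p,[437.7,-283.3,34]))
cv2.imwrite("pics/r1v.png",w)
E
```

```text
clock: 12.08
eef_pos: [439.1, -278.3, 167.7]
tool_rot: [-3.139, 0.002, 0.212]
t 12.08 tcp [ 439.1 -278.3  167.7] yang -77.9 force [1.  0.2 0.5] w 85.1 gf 0.0 q [-0.    0.6   0.8   1.92 -0.56  0.86 -0.27]
shift cm [-0.24  0.46 -0.23] turn 0.8
red 72.0 (252, 180, 25, 12) [264.2 185.2] [ 9.1 20.6] [ 442.3 -282.1  103. ]
blue 298.0 (235, 172, 18, 30) [242.2 189.1] [15.5 31.3] [ 409.7 -263.7   34. ]
[array([ 428., -249.]), array([ 434., -267.]), array([ 397., -278.]), array([ 391., -260.])]
blue 97.0 (280, 189, 14, 14) [287.6 197.1] [10.2 14.9] [ 411.3 -318.9   34. ]
[array([ 403., -312.]), array([ 419., -308.]), array([ 423., -323.]), array([ 406., -327.])]
white 5148.0 (452, 176, 60, 126) [487.3 230.9] [ 56.7 136. ] [ 442.5 -505.5  103. ]
white 2420.5 (0, 0, 34, 104) [13.5 34.4] [ 29.4 131. ] [521.8 -64.1 103. ]
white 2374.5 (35, 148, 70, 60) [ 69.2 177.5] [52.  62.1] [ 411.6 -105.7  103. ]
white 1291.5 (249, 21, 39, 48) [267.5  43.1] [37.6 45.2] [ 557.6 -259.   103. ]
white 1012.0 (249, 103, 36, 39) [266.5 122. ] [34.3 37.8] [ 498.4 -271.6  103. ]
[264.4260169  190.00602505] [263.36690392 170.24142235]
```

View pics/r1v.png

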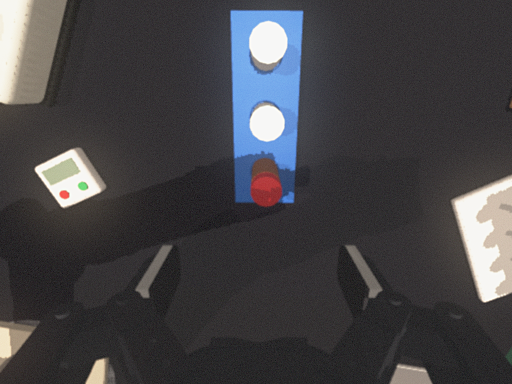

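Red cap at (266,190), where I predicted (264,190). The white caps are at (267,43) and (267,122). The row lines up with the image's vertical and the fingers straddle it.

```bash
python3 -m inch '[[[0,0,1,0],[0,0,2.5,0],[0,0,3.5,0],[0,0,3.7,0],[0,0,3.7,0],[0,0,3.7,0]]]'|head -2
python3 - <<'E'
from h import *
goto([437.5,-284.3,12],-78.5)
p=camera_params("wrist");w=get_image("wrist")
for c in blobs(w,(0,150,50),(6,255,255),40)[:3]: print(cv2.boundingRect(c),np.round(cen(c),1))
c=blobs(w,(0,0,150),(179,70,255),300)
for k in c:
  e=cv2.fitEllipse(k);X=onz(p,e[0],103)
  if 470<X[0]<580 and -300<X[1]<-240: print(X.round(1),np.round(e[1],1))
print(proj(p,[437.5,-284.3,103]))
E
```

```text
clock: 12.63
eef_pos: [439.7, -279.8, 131.8]
t 12.63 tcp [ 439.7 -279.8  131.8] yang -78.0 force [ 0.1 -0.3  0.2] w 84.9 gf 0.0 q [ 0.03  0.64  0.75  1.95 -0.62  0.78 -0.23]
shift cm [-0.31  0.39 11.98] turn 0.5
(248, 208, 29, 15) [262.3 217.6]
[ 556.5 -259.2  103. ] [44.5 60. ]
[ 498.5 -271.6  103. ] [40.6 44.9]
[264.28249337 205.55378398]
```

```bash
python3 -m inch '[[[-0.3,0.4,0.8,0],[-0.3,0.4,2.4,0],[-0.3,0.4,4.2,0],[-0.3,0.4,6,0],[-0.3,0.4,7.8,0],[-0.3,0.4,9.6,0],[-0.3,0.4,11.2,0],[-0.3,0.4,11.8,0]]]'
python3 -m inch '[[[0,0,0.1,0],[0,0,0.1,0]]]'
python3 -m inch '[[[0,0,0,0],[0,0,0,0],[0,0,0,0],[0,0,0,0],[0,0,0,0],[0,0,0,0],[0,0,0,0]]]' 1.5
python3 - <<'E'
from h import *
goto([437.5,-284.3,12],-78.5)
E
```

```text
clock: 13.35
eef_pos: [436.5, -284.0, 11.9]
tool_rot: [-3.14, 0.002, 0.208]
force: [-0.1, 0.4, 0.5]
width: 85.0
gripper_force: 0.0
clock: 13.52
eef_pos: [437.5, -284.8, 12.9]
tool_rot: [3.141, 0.0, 0.208]
force: [0.2, 0.1, 0.7]
width: 84.7
gripper_force: 0.0
clock: 14.1
eef_pos: [438.0, -284.5, 13.4]
tool_rot: [3.141, -0.001, 0.209]
force: [-0.4, 0.2, 5.7]
width: 28.7
gripper_force: 58.8
t 14.1 tcp [ 438.  -284.5   13.4] yang -78.1 force [-0.4  0.2  5.7] w 28.7 gf 58.8 q [ 0.18  0.81  0.54  2.02 -0.81  0.54 -0.05]
shift cm [-0.04 -0.03  0.14] turn 0.4
```

```bash
python3 -m inch '[[[0,0,-0.5,0],[0,0,-1.3,0],[0,0,-2.3,0],[0,0,-3.5,0],[0,0,-5.5,0],[0,0,-8,0],[0,0,-10.5,0],[0,0,-12.5,0]]]'
python3 -m inch '[[[0,0,-0.2,0],[1,-1.8,-0.2,0],[2.6,-4.7,-0.2,0],[4.2,-7.6,-0.2,0],[5.8,-10.5,-0.2,0],[7.4,-13.4,-0.2,0],[9,-16.3,-0.2,0],[10.6,-19.2,-0.2,0]]]'
python3 - <<'E'
from h import *
goto([529.5,13,140])
E
```

```text
clock: 14.77
eef_pos: [437.6, -284.8, 140.2]
tool_rot: [3.14, -0.001, 0.208]
force: [0.6, -0.2, 1.0]
width: 28.8
gripper_force: 59.1
clock: 15.43
eef_pos: [501.4, -72.7, 139.7]
tool_rot: [-3.141, 0.001, 0.208]
force: [1.3, -0.2, -1.0]
width: 28.9
gripper_force: 59.2
t 15.43 tcp [501.4 -72.7 139.7] yang -78.1 force [ 1.3 -0.2 -1. ] w 28.9 gf 59.2 q [-0.43  0.63  0.8   1.98 -0.64  0.8  -0.62]
shift cm [ 4.53 -7.8  -0.03] turn None
```

```bash
python3 -m inch '[[[1.5,-2.6,0,0],[3,-5.2,0,0],[4,-6.9,0,0],[4.5,-7.7,0,0],[4.5,-7.8,0,0],[4.5,-7.8,0,0],[4.5,-7.8,0,0]]]'|head -2
python3 - <<'E'
from h import *
goto([529.5,13,98])
p=camera_params("wrist");w=get_image("wrist");t=get_image("top");pt=camera_params("top")
cv2.imwrite("pics/m1.png",w);cv2.imwrite("pics/m1t.png",t)
for n,im,q,z in(("w",w,p,230),("t",t,pt,230)):
  for c in blobs(im,(0,150,50),(6,255,255),40)[:4]: print(n,cv2.boundingRect(c),np.round(cen(c),1),onz(q,cen(c),z).round(1))
  # dark cup inside white mixer top
  m=cv2.inRange(cv2.cvtColor(im,cv2.COLOR_BGR2HSV),(0,0,0),(179,255,90))
  u,v=proj(q,[529.5,13,104]);print(n,"cup rim proj",u.round(1),v.round(1),"tip proj",proj(q,[529.5,13,134]).round(1))
  for x in(529.5-27,529.5,529.5+27):
    print(x,[im[int(b),int(a)].tolist() for a,b in [proj(q,[x,13+d,104]) for d in(-27,0,27)]])
s=cv2.imread("pics/top.png")
for z,c in [(103,c) for c in blobs(t,(0,0,150),(179,70,255),60)]:
  X=onz(pt,cen(c),103)
  if 480<X[0]<580 and -300<X[1]<-240: print("spare",X.round(1))
E
```

```text
clock: 16.02
eef_pos: [528.8, 9.0, 140.0]
t 16.02 tcp [528.8   9.  140. ] yang -78.2 force [-0.2 -0.4 -0.6] w 29.1 gf 59.2 q [-0.58  0.67  0.82  1.93 -0.65  0.84 -0.78]
shift cm [ 0.15 -0.38  4.2 ] turn None
w (222, 260, 73, 82) [258.  301.3] [533.4  11.1 230. ]
w cup rim proj 254.9 197.1 tip proj [254.4 211.8]
502.5 [[41, 54, 83], [33, 52, 77], [128, 146, 156]]
529.5 [[70, 76, 80], [38, 43, 49], [134, 150, 161]]
556.5 [[215, 232, 237], [75, 84, 88], [217, 235, 236]]
t (0, 128, 28, 68) [ 11.2 163.1] [579.7 454.  230. ]
t cup rim proj 246.4 195.8 tip proj [246.1 194.2]
502.5 [[127, 153, 167], [65, 87, 99], [95, 126, 147]]
529.5 [[59, 73, 71], [137, 182, 211], [109, 144, 168]]
556.5 [[155, 207, 232], [136, 180, 208], [118, 155, 180]]
spare [ 498.7 -271.5  103. ]
spare [ 559.3 -258.9  103. ]
```

View pics/m1.png

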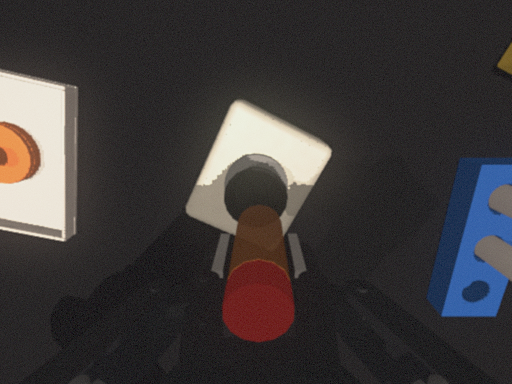

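The wrist view has the cup opening centred at about (256,194) and the tube foot at (260,212). The tube is upright in the fingers, with its cap at (258,303). Centring and lowering to just above the cup floor.

```bash
python3 -m inch '[[[0.1,-0.1,0,0],[0.3,-0.3,0,0],[0.3,-0.3,0,0],[0.3,-0.3,0.6,0],[0.3,-0.3,1.4,0],[0.3,-0.3,2.2,0],[0.3,-0.3,2.8,0],[0.3,-0.3,2.9,0]]]' | head -4
python3 - <<'E'
from h import *
goto([531,12.5,97])
E
```

```text
clock: 16.78
eef_pos: [530.6, 14.8, 109.2]
tool_rot: [-3.141, 0.003, 0.208]
force: [-0.2, 0.6, -1.0]
t 16.78 tcp [530.6  14.8 109.2] yang -78.1 force [-0.2  0.6 -1. ] w 29.3 gf 59.2 q [-0.56  0.71  0.77  1.94 -0.7   0.78 -0.75]
shift cm [-0.    0.23  1.21] turn None
```

```bash
python3 -m inch '[[[0,0.2,0.2,0],[0,0.2,0.5,0],[0,0.2,0.8,0],[0,0.2,1.1,0],[0,0.2,1.3,0],[0,0.2,1.3,0]]]'
python3 -m inch '[[[0,0,0.1,0],[0,0,0.2,0],[0,0,0.3,0],[0,0,0.4,0],[0,0,0.4,0]]]'
```

```text
clock: 17.28
eef_pos: [531.9, 12.8, 97.4]
tool_rot: [-3.141, 0.001, 0.209]
force: [0.6, -0.4, -0.2]
width: 28.7
gripper_force: 59.2
clock: 17.7
eef_pos: [532.1, 12.7, 93.7]
tool_rot: [-3.142, 0.0, 0.209]
force: [-0.3, -0.5, -0.8]
width: 28.9
gripper_force: 59.2
```

```bash
python3 -m inch '[[[0,0,0.1,0],[0,0,0.2,0],[0,0,0.3,0],[0,0,0.4,0],[0,0,0.4,0]]]'
python3 -m inch '[[[0,0,0.1,0],[0,0,0.2,0],[0,0,0.3,0],[0,0,0.4,0],[0,0,0.4,0]]]'
```

```text
clock: 18.12
eef_pos: [532.2, 12.7, 89.8]
tool_rot: [-3.142, -0.0, 0.208]
force: [-0.7, 0.3, 2.7]
width: 28.4
gripper_force: 59.4
clock: 18.53
eef_pos: [532.2, 12.7, 85.7]
tool_rot: [-3.142, -0.0, 0.208]
force: [-0.8, 0.1, 3.8]
width: 28.4
gripper_force: 59.5
```

```bash
python3 -m inch '[[[0,0,0.1,0],[0,0,0.2,0],[0,0,0.2,0]]]'|grep -E "eef|force"
python3 -m inch '[[[0,0,0.1,0],[0,0,0.1,0],[0,0,0.1,0]]]'|grep -E "eef|force"
```

```text
eef_pos: [532.2, 12.7, 83.8]
force: [-1.1, 0.3, 4.9]
gripper_force: 59.6
eef_pos: [532.3, 12.7, 83.4]
force: [-2.2, 0.8, 8.9]
gripper_force: 60.1
```

```bash
python3 -m inch '[[[0,0,0.05,0],[0,0,0.05,0],[0,0,0.05,0],[0,0,0.05,0]]]'|grep -E "eef|force|rot"
```

```text
eef_pos: [532.4, 12.7, 83.3]
tool_rot: [-3.141, -0.001, 0.208]
force: [-3.8, 1.1, 14.4]
gripper_force: 60.5
```

```bash
python3 -m inch '[[[0,0,0,0],[0,0,0,0],[0,0,0,0],[0,0,0,0],[0,0,0,0],[0,0,0,0],[0,0,0,0],[0,0,0,0]]]'|grep -E "clock|eef|force|rot"; python3 -c "
from cell import order;print(order.finish_job())"
```

```text
clock: 20.03
eef_pos: [532.4, 12.7, 83.3]
tool_rot: [-3.141, -0.001, 0.208]
force: [-3.4, 1.5, 13.6]
gripper_force: 60.5
the job is handed in; nothing more can be done
None
```

I handed the job in at 20 s: the cover stands upright in the tray, let go, and the red-capped tube is gripped upright, holding the cup down on its stop with a steady 14 N or so.

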